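Key the T-handle onto the flatted spindle and lock it

TASK

Stand the loose T-handle on the spindle of the round lock base and turn it until its D-shaped bore finds the spindle's flat and it slides fully home on the collar. Then push the handle down against the spring, turn it clockwise (seen from above) so that both arms go under the two catches up to their stops, and let go so that it stays locked there. Do not shift the other things on the desk.

Things in the scene. Friction and masses are not known exactly. Their poses are not given: they have to be found in the camera images.
- handle_grip (a point): Centre of the upright black grip fin of the loose T-handle (0.18 to 0.29 kg, standing on its hub). Fin 50 mm long (handle x), 14 mm thick (y), from 17 mm below to 17 mm above this point. It stands on the flat top of a round hub, 42 mm across, 50 mm high, whose underside is 67 mm below this point. z is up along the hub axis.
- handle_foot (a point): Centre of the hub's open underside; axes as the handle's. Going up: a funnel 34 mm across narrowing in 7 mm to a round mouth 25.6 mm across, then from 26 mm up a D-bore 16 mm long, its flat on the +x (long arm) side, 6.5 mm from the axis. Unmatched, it stops about 16 mm above the collar; matched to about 8 degrees and held upright it slides on freely. Let go unmatched, it leans and may bind.
- handle_arm (a point): Tip of the handle's long arm, 85 mm from the hub axis along handle +x, at mid-thickness. The short arm reaches 62 mm along -x. Both arms are 16 mm wide and 14 mm thick; their undersides are 4 mm above the hub's underside.
- collar (a point): Centre of the top of the spindle's collar (42 mm across), on the lock base's axis, 58 mm above the desk when the spring is relaxed. Pushed down, collar and spindle sink together, at most 14 mm; the spring needs about 7 N to start and 13 N at the bottom. Axes parallel to the base's: this frame does not turn with the spindle.
- spindle_end (a point): Top end of the spindle, 42 mm above the collar; frame does not turn with it. Spindle 24 mm across, flat-ended, with one flat along its whole height, 5 mm from the axis. Where the flat faces is not reported: at the start anywhere within 0.7 rad either side of the base's +x axis. Stiff to turn (0.18 N m), so a light push while searching does not turn it; keyed, it turns with the handle.
- lock_base: Grey round base fixed to the desk, 148 mm across, top face 40 mm high, with two hook-shaped steel catches on its -y and +y sides; origin on its axis at desk level, z up. Locked, the handle's arms lie along base y (either arm under either catch), held up by the spring against the lips, behind the teeth, collar about 8.5 mm down.
- catch_a (a point): Middle of the lip of the -y catch, on its underside, 54 mm from the axis, 67.5 mm above the desk; axes as the base's. Lip 16 mm wide (y), 6 mm thick; it covers an arm from a stop post (-x side) to its open end (+x side), which has a tooth 3 mm lower. Arms of a seated handle (62 to 76 mm up, spring relaxed) hit the lip's edge; pushed down 12 mm or more they pass under the tooth.
- catch_b (a point): Middle of the lip of the +y catch, the same turned half round: its open end with the tooth is on the -x side, the stop post on the +x side. So both arms enter by a clockwise turn (from above). Push the handle down while its arms are still at least 30 degrees short of the base's y axis, then turn.
- multimeter: Black handheld meter, 46x62x125 mm, standing; bystander. Origin under its centre.
- solder_spool: Reel of solder, 52 mm across, 35 mm high; bystander. Origin under its centre.
- driver_blue: Screwdriver, 170 mm long, lying; bystander. Origin under its centre.
- cell_pack: Pack of three cells, 55x65x18 mm; bystander. Origin under its centre.
- pliers_black: Black pliers, 112 mm long, lying; bystander. Origin under its centre.
- masking_tape: Roll of masking tape, 109 mm across, 24 mm high; bystander. Origin under its centre.
- board_1: Small circuit board, 30x45x10 mm; bystander. Origin under its centre.
Not all that is in view belongs to the job. Of the things that look like the part that bears handle_grip, the larger one is meant.

How it is judged:
By the outcome, as a careful person would: the job done as asked, in the order asked, and still so for the second after the job is handed in, with the robot touching nothing.
It also fails if it takes over 67 s, if anything falls off the work surface, if the arm or the gripper's body presses on something with over 40 N, if the wrist force passes 120 N, or if a joint passes its speed limit or range.

ROBOT

A 6-joint arm with a two-finger parallel gripper is mounted at the origin on a cart in front of the work surface, level with it; the furniture and walls round the work are solid. World frame = base frame: x ahead of the robot, y to its left, z up, the work surface at z = 0. Lengths are in m, angles in rad, forces in N, time in s.
With the tool pointing down it reaches from about 0.275 to 0.75 m from the base axis. Payload 10.2 kg.
Tool frame: the origin (TCP) lies midway between the tips of the shut fingers; the grasp point (between the pads) lies 19 mm behind it (bot.tcp_to_grasp is the distance from the TCP to the grasp point, in m); z points along the fingers, x is the direction in which the jaws open and shut, and the axes are right-handed (so a half turn about z gives the same grasp; the last joint's range is limited). The gripper opens to 85 mm and grips with 20 to 120 N. Pads are 22 mm wide; open, the fingers measure 114 mm over their backs; the gripper's body (76 mm by 85 mm) begins 54 mm behind the grasp point. The pads swing forward as they close: fully open they stand 13 mm farther back than shut.
Start: joints at [-1.494, 0.313, 1.498, -0, 1.331, -0.223], TCP at [0.155, -0.502, 0.231] pointing down, gripper open.
Joint ranges: [-2.94, 2.94], [-0.97, 2.17], [0.19, 2.56], [-1.23, 4.37], [0.02, 3.11], [-2.88, 2.88]. Speed limits (rad/s): [2.39, 2.39, 3.01, 3.14, 3.14, 3.14].

INTERFACE

Orientations are given as a unit quaternion [x, y, z, w].
In Python, from rig import bot gives the robot as it stands. The module is installed in compiled form; this text tells all that it offers.
- The arm moves only by the shell command python3 -m jog 'ROWS' [FORCE]. ROWS is JSON, a list of rows, each an object of numbers: "claw": the finger opening in mm, from 0 to 85.4; "tx", "ty", "tz": the shift along the world's x, y, z in mm; "roll": the turn about the world's z in rad. A call has 1 to 5 rows; each row shifts and turns the pose as measured when the row begins; what a row does not reach is not made up. A row lasts 1/8 s, in which the tool goes at most 62.5 mm and 10.7 degrees, less where a joint would pass 70% of its speed; a pose out of reach is approached as far as the arm can. A call is refused whole if a number of a shift passes 62.5 or a number of a turn 0.188, either way. A call with a gripper value outside its range is refused whole. The fingers move at their own pace and stop on an object; FORCE is the grip in N (left out, the last holds). Time passes only in rows, so rows that do not move let the fingers close. It gives the time, the measured TCP pose, the force and the opening at its end, in the units of the state.
- bot.sense(): the state, without advancing time (a new reading comes with each control period).
- bot.grab_frame(name): name is "side" or "top" or "wrist"; returns a dict with "frame" (400x640x3 uint8, red, green, blue), "fx", "fy", "cx", "cy" (pixels), "eye" and "rotation" of the camera in the world; the wrist camera has in their place "tool_from_camera" (4x4, takes a point from camera to tool coordinates, whose origin is the TCP and whose axes are the tool frame's). Camera axes: x right, y down, z forward; pixel columns grow to the right and rows downward; lengths in m; the calibration is good to about 2 mm. A picture is of the moment at which its call begins: read the wrist's pose just before it. There is no depth.
- bot.finish_job(): hands the job in, once; it reports no verdict.
The state is a dict: "clock": time; "joint_positions": joint angles; "joint_vel": joint speeds; "effort": joint torques, N m; "position": TCP position; "tcp_rot": TCP orientation; "contact_force": force on the tool from outside, world axes, zero at the start; "moment": the same for the moment, N m; "finger_gap": finger opening in m.
Only numpy, scipy, OpenCV 4.12 (cv2) and the standard library are available. Lean on these libraries where they do the work, as an engineer would, in place of code of your own. Each camera call takes 0.05 s, during which the arm holds its last target.

## Working session

There is one attempt and no reset: what is moved stays moved. The work goes in short steps, Python scripts to look and compute and a shell command to move; the robot and the scene stay as the last step left them, time stands still between calls to the robot, and variables do not carry over. Pictures are saved under pics/ and viewed, and the job is handed in when it is done.

```bash
mkdir -p pics
python3 - <<'E'
from rig import bot
import cv2
s=bot.sense();print(s)
for n in ("top","side","wrist"):
    d=bot.grab_frame(n); cv2.imwrite(f"pics/{n}0.png",d["frame"][:,:,::-1]); print(n,{k:v for k,v in d.items() if k!="frame"})
E
```

```text
{'clock': 0.0, 'joint_positions': array([-1.49438392e+00,  3.13468608e-01,  1.49842098e+00,  1.01933734e-05,
        1.33099431e+00, -2.23367590e-01]), 'joint_vel': array([ 1.59274887e-03, -7.30502527e-06, -3.87292063e-05, -2.41531034e-04,
        1.01708722e-03,  1.04513841e-03]), 'effort': array([ 1.67652928e-03, -4.12263215e+01, -2.59736288e+01, -9.13281951e-05,
        4.31714943e-03, -8.38993088e-06]), 'position': array([ 0.15502543, -0.50132962,  0.23073161]), 'tcp_rot': array([ 8.04769272e-01, -5.93587401e-01, -4.18031696e-04, -4.92041687e-04]), 'contact_force': array([ 1.2422266 , -0.58241751,  0.64651122]), 'moment': array([-0.01202026,  0.04905614, -0.01590338]), 'finger_gap': 0.0856110345116232}
top {'fx': 435.23443094672115, 'fy': 435.23443094672115, 'cx': 318.8634940999277, 'cy': 196.10322992247197, 'eye': array([ 0.35013744, -0.13560626,  1.34360601]), 'rotation': array([ 0.70980026, -0.70132271,  0.04256524, -0.05018214])}
side {'fx': 419.83689171094215, 'fy': 419.83689171094215, 'cx': 317.0653349875194, 'cy': 198.96673400602324, 'eye': array([ 0.59184076, -1.35439436,  0.88545137]), 'rotation': array([ 0.87657549,  0.04095418, -0.00849736, -0.47944339])}
wrist {'fx': 298.13990528001375, 'fy': 298.13990528001375, 'cx': 319.19157568185136, 'cy': 195.4717003885097, 'tool_from_camera': array([[ 9.99999979e-01,  1.11079154e-04,  1.73164708e-04,
         7.24836995e-04],
       [-1.58915240e-04,  9.51618812e-01,  3.07280996e-01,
        -7.87704052e-02],
       [-1.30654281e-04, -3.07281017e-01,  9.51618810e-01,
        -1.42949402e-01],
       [ 0.00000000e+00,  0.00000000e+00,  0.00000000e+00,
         1.00000000e+00]])}
```

View pics/top0.png

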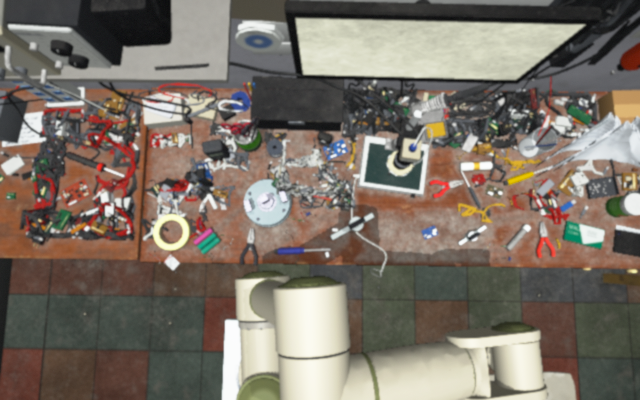

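View pics/side0.png

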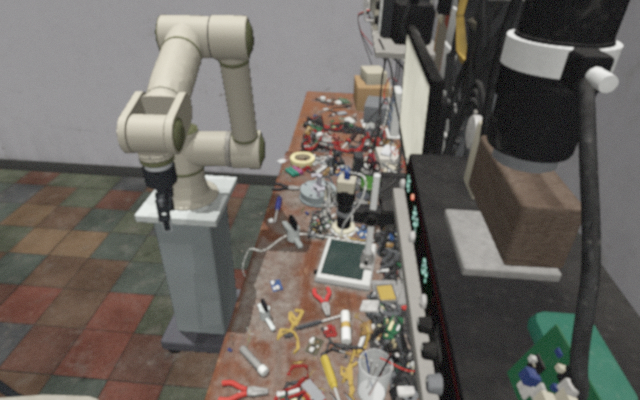

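View pics/wrist0.png

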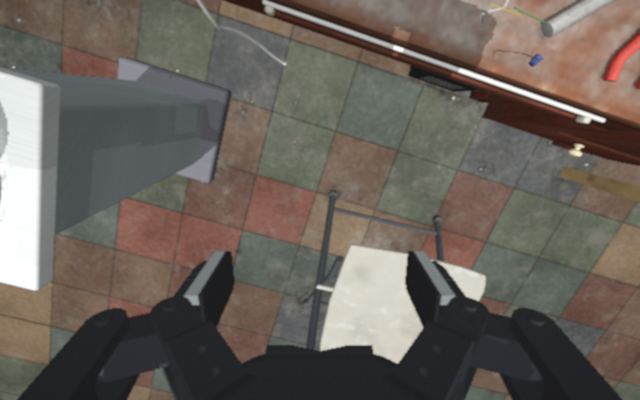

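Run:
```python
import cv2
a=cv2.imread("pics/top0.png"); cv2.imwrite("pics/top0c.png",cv2.resize(a[130:280,140:400],None,fx=3,fy=3,interpolation=cv2.INTER_CUBIC))
cv2.imwrite("pics/top0d.png",cv2.resize(a[200:270,400:500],None,fx=5,fy=5,interpolation=cv2.INTER_CUBIC))
a=cv2.imread("pics/side0.png"); cv2.imwrite("pics/side0c.png",cv2.resize(a[150:350,230:400],None,fx=3,fy=3,interpolation=cv2.INTER_CUBIC))
```

```text
(no output)
```

View pics/top0c.png

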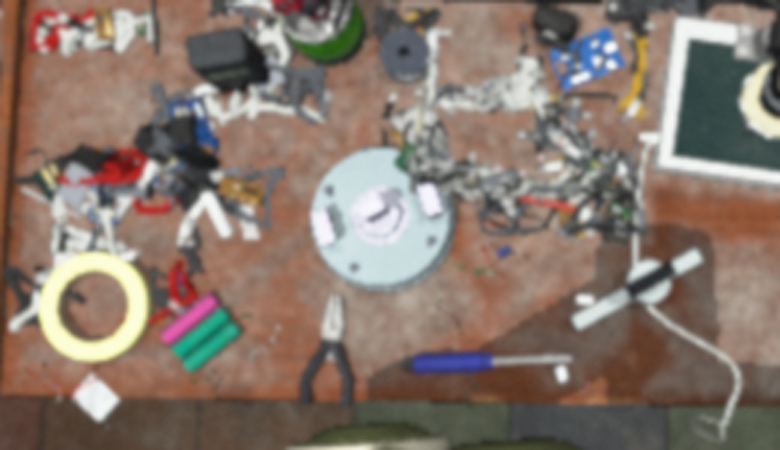

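View pics/top0d.png

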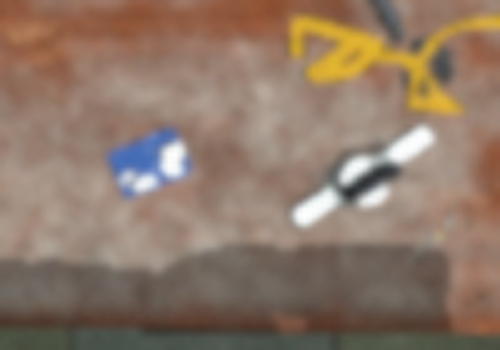

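View pics/side0c.png

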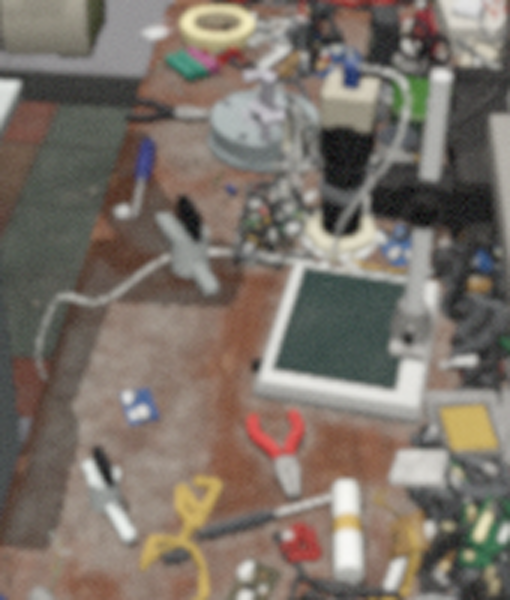

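```bash
cat > h.py <<'E'
import numpy as np, cv2
from scipy.spatial.transform import Rotation as R
def cam(d,s=None):
    K=(d["fx"],d["fy"],d["cx"],d["cy"])
    if "eye" in d: return K,np.array(d["eye"]),R.from_quat(d["rotation"]).as_matrix()
    T=np.array(d["tool_from_camera"]); Rt=R.from_quat(s["tcp_rot"]).as_matrix()
    return K,Rt@T[:3,3]+s["position"],Rt@T[:3,:3]
def ray(c,u,v):
    K,e,Rm=c; r=Rm@np.array([(u-K[2])/K[0],(v-K[3])/K[1],1]); return e,r/np.linalg.norm(r)
def onz(c,u,v,z):
    e,r=ray(c,u,v); return e+r*(z-e[2])/r[2]
def tri(c1,p1,c2,p2):
    e1,r1=ray(c1,*p1);e2,r2=ray(c2,*p2)
    A=np.stack([r1,-r2],1);x=np.linalg.lstsq(A,e2-e1,rcond=None)[0]
    a=e1+x[0]*r1;b=e2+x[1]*r2;return (a+b)/2,np.linalg.norm(a-b)
def proj(c,P):
    K,e,Rm=c;q=Rm.T@(np.array(P)-e);return np.array([K[0]*q[0]/q[2]+K[2],K[1]*q[1]/q[2]+K[3]])
E
python3 - <<'E'
from h import *; from rig import bot
t=cam(bot.grab_frame("top"));s=cam(bot.grab_frame("side"))
f=lambda x,y:(140+x/3,130+y/3)
print("grip",onz(t,*f(650,278),.084), tri(t,f(650,278),s,(230+190/3,150+218/3)))
a=onz(t,*f(577,322),.011);b=onz(t,*f(702,258),.011);print("tips",a,b,np.linalg.norm(a-b))
print("base",onz(t,*f(381,218),.04), "spindle top",onz(t,*f(381,208),.1))
print("catches",onz(t,*f(322,225),.0735),onz(t,*f(428,200),.0735))
E
```

```text
grip [ 0.44006909 -0.23131509  0.084     ] (array([ 0.44215947, -0.23266851,  0.06460714]), np.float64(0.0014295337606215317))
tips [ 0.39963821 -0.16278274  0.011     ] [ 0.46637131 -0.28993446  0.011     ] 0.14359968103999213
base [0.50039322 0.03587951 0.04      ] spindle top [0.50314891 0.02826038 0.1       ]
catches [0.48896018 0.08917774 0.0735    ] [ 0.51485106 -0.01422713  0.0735    ]
```

```bash
python3 -m jog '[{"tx":31.5,"ty":48.5,"roll":0.175},{"tx":31.5,"ty":48.5,"tz":4,"roll":0.175},{"tx":31.5,"ty":48.5,"tz":4,"roll":0.175},{"tx":31.5,"ty":48.5,"tz":4,"roll":0.175},{"tx":31.5,"ty":48.5,"tz":4,"roll":0.175}]'; python3 -m jog '[{"tx":31.5,"ty":48.5,"roll":0.175},{"tx":31.5,"ty":48.5,"tz":4,"roll":0.175},{"tx":31.5,"ty":48.5,"tz":4,"roll":0.175},{"tx":31.5,"ty":48.5,"tz":4,"roll":0.175},{"tx":31.5,"ty":48.5,"tz":4,"roll":0.175}]'
```

```text
invalid input at $[0]: expected keys claw, tx, ty, tz, roll
invalid input at $[0]: expected keys claw, tx, ty, tz, roll
```

```bash
python3 -m jog '[{"claw":85,"tx":31.5,"ty":48.5,"tz":4,"roll":0.175},{"claw":85,"tx":31.5,"ty":48.5,"tz":4,"roll":0.175},{"claw":85,"tx":31.5,"ty":48.5,"tz":4,"roll":0.175},{"claw":85,"tx":31.5,"ty":48.5,"tz":4,"roll":0.175},{"claw":85,"tx":31.5,"ty":48.5,"tz":4,"roll":0.175}]'
```

```text
clock: 0.88
position: [0.3141, -0.2535, 0.2503]
tcp_rot: [0.982, -0.186, -0.001, -0.0]
contact_force: [1.0, -0.4, -0.1]
finger_gap: 0.0853
```

```bash
python3 -m jog '[{"claw":85,"tx":31.5,"ty":48.5,"tz":0,"roll":0.175},{"claw":85,"tx":31.5,"ty":48.5,"tz":0,"roll":0.175},{"claw":85,"tx":31.5,"ty":48.5,"tz":0,"roll":0.175},{"claw":85,"tx":31.5,"ty":48.5,"tz":0,"roll":0.175},{"claw":85,"tx":31.5,"ty":48.5,"tz":0,"roll":0.175}]'
```

```text
clock: 1.5
position: [0.4753, -0.002, 0.2514]
tcp_rot: [0.965, 0.261, 0.001, 0.001]
contact_force: [-0.2, -1.0, 0.1]
finger_gap: 0.0851
```

```bash
python3 -m jog '[{"claw":85,"tx":27,"ty":32,"tz":0,"roll":0},{"claw":85,"tx":0,"ty":0,"tz":0,"roll":0}]'
python3 - <<'E'
from h import *; from rig import bot
s=bot.sense();d=bot.grab_frame("wrist"); cv2.imwrite("pics/w1.png",d["frame"][:,:,::-1])
np.save("w1.npy",np.array([s["position"].tolist(),s["tcp_rot"].tolist()],dtype=object),allow_pickle=True)
c=cam(d,s);print(s["position"],s["tcp_rot"],proj(c,[.502,.032,.1]))
E
```

```text
clock: 1.75
position: [0.5038, 0.0343, 0.2509]
tcp_rot: [0.964, 0.265, 0.001, 0.0]
contact_force: [-0.1, -0.6, -0.7]
finger_gap: 0.085
[0.50379387 0.0342773  0.25088492] [9.64261401e-01 2.64951358e-01 7.28984618e-04 4.44279573e-04] [316.51619974 180.52232321]
```

View pics/w1.png

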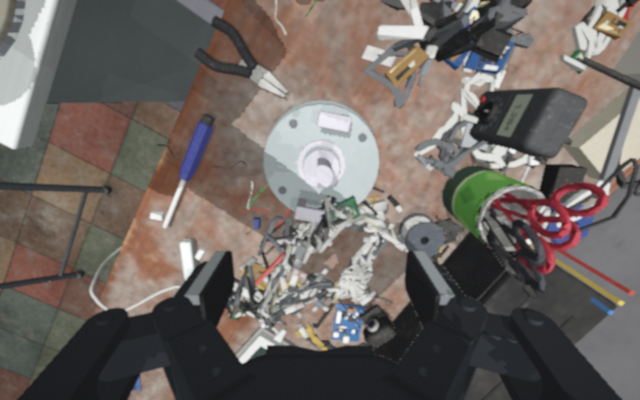

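Run:
```python
import cv2
a=cv2.imread("pics/w1.png"); cv2.imwrite("pics/w1c.png",cv2.resize(a[90:235,250:400],None,fx=5,fy=4.0,interpolation=cv2.INTER_CUBIC) if 0 else cv2.resize(a[90:235,250:400],None,fx=4,fy=4,interpolation=cv2.INTER_CUBIC))
```

```text
(no output)
```

View pics/w1c.png

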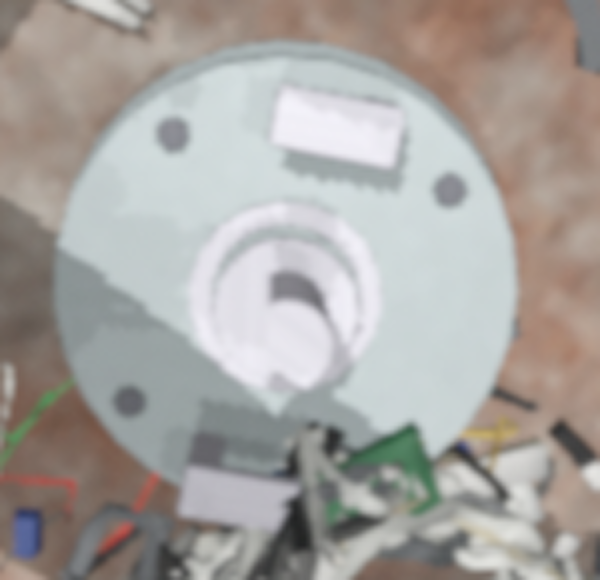

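```bash
python3 -m jog '[{"claw":85,"tx":20,"ty":-34,"tz":-30,"roll":0},{"claw":85,"tx":20,"ty":-34,"tz":-30,"roll":0},{"claw":85,"tx":0,"ty":0,"tz":0,"roll":0}]'
cat > look.py <<'E'
from h import *; from rig import bot; import sys,pickle
def look(n):
    s=bot.sense();d=bot.grab_frame("wrist"); cv2.imwrite(f"pics/{n}.png",d["frame"][:,:,::-1]); c=cam(d,s); pickle.dump((c,s),open(f"{n}.pkl","wb"));return c,s,d["frame"]
E
python3 - <<'E'
from look import *
c,s,f=look("w2"); p=proj(c,[.502,.032,.1]);print(p)
u,v=int(p[0]),int(p[1]);u0,v0=max(0,u-75),max(0,v-70);print(u0,v0)
cv2.imwrite("pics/w2c.png",cv2.resize(f[v0:v0+140,u0:u0+150,::-1],None,fx=4,fy=4,interpolation=cv2.INTER_CUBIC))
E
```

```text
clock: 2.17
position: [0.5426, -0.039, 0.1901]
tcp_rot: [0.965, 0.263, 0.001, 0.001]
contact_force: [0.6, -0.2, 0.1]
finger_gap: 0.0849
[320.74446962  93.58808757]
245 23
```

View pics/w2c.png

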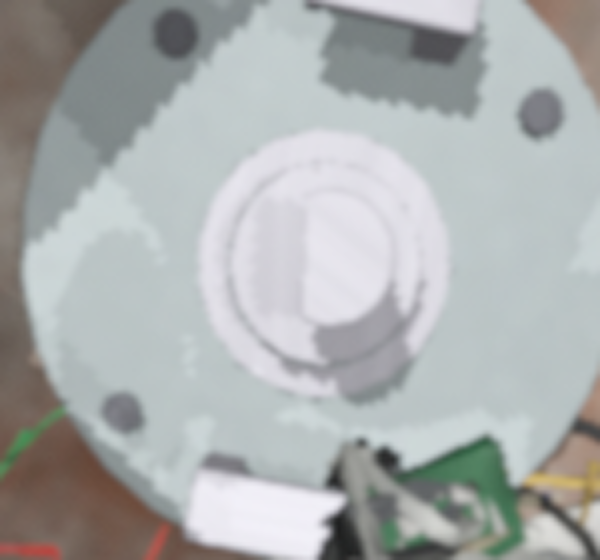

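Run:
```python
from look import *
c,s=pickle.load(open("w2.pkl","rb"))
f=lambda x,y:onz(c,245+(x-1.5)/4,23+(y-1.5)/4,.1)
a,b=f(309,203),f(301,318); d=b-a; 
n=np.array([-d[1],d[0]]); L=f(250,257)-f(334,257)
if n@L[:2]<0:n=-n
print("center",f(334,257)," flat normal deg",np.degrees(np.arctan2(n[1],n[0])), np.linalg.norm(d))
g=cv2.cvtColor(cv2.imread("pics/w2.png"),cv2.COLOR_BGR2GRAY)[60:110,290:350]
cv2.imwrite("pics/w2d.png",cv2.resize(cv2.equalizeHist(g),None,fx=12,fy=12,interpolation=cv2.INTER_CUBIC))
# collar circle, catches
h=lambda x,y,z:onz(c,245+(x-1.5)/4,23+(y-1.5)/4,z)
print("collar c", h(326,265,.058), "ends", h(231,265,.058),h(420,265,.058),h(326,165,.058))
A=h(190,510,.0735);B=h(190,475,.0735);print("catch edge",A,B)
```

```text
center [0.50428959 0.03876977 0.1       ]  flat normal deg -153.57572235066294 0.019940634350818456
collar c [0.50396527 0.03836736 0.058     ] ends [0.48620243 0.02788129 0.058     ] [0.52154458 0.04874508 0.058     ] [0.49369177 0.05548881 0.058     ]
catch edge [ 0.50423638 -0.02039312  0.0735    ] [ 0.50056959 -0.0137625   0.0735    ]
```

View pics/w2d.png

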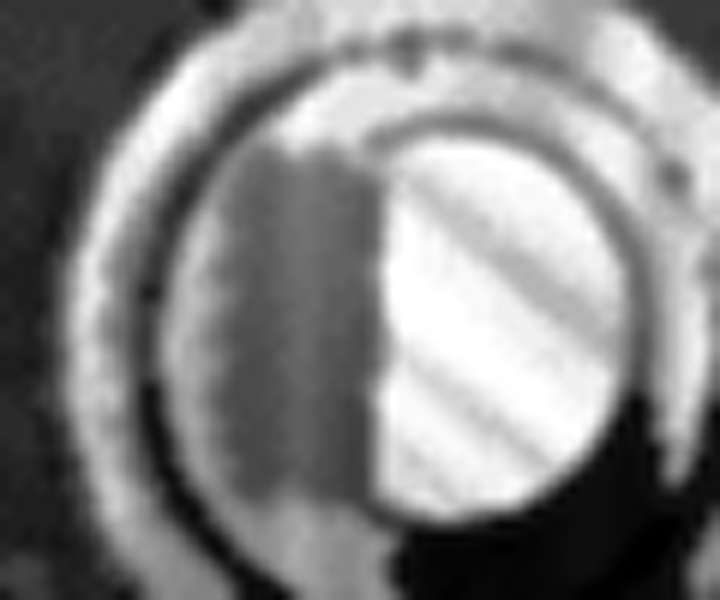

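View pics/w2.png

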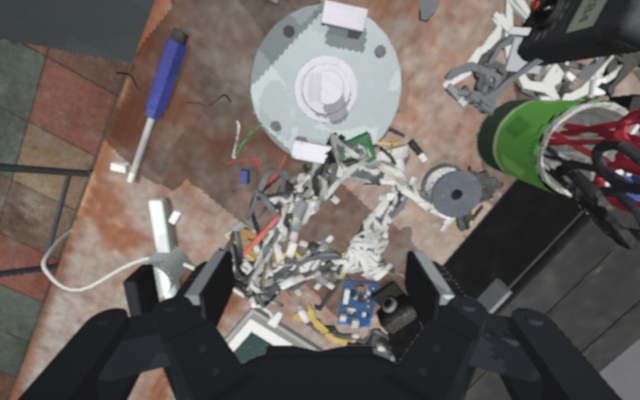

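```bash
python3 -m jog '[{"claw":85,"tx":-25,"ty":-48,"tz":5,"roll":-0.02},{"claw":85,"tx":-25,"ty":-48,"tz":5,"roll":-0.02},{"claw":85,"tx":-25,"ty":-48,"tz":0,"roll":0},{"claw":85,"tx":-25,"ty":-48,"tz":0,"roll":0},{"claw":85,"tx":0,"ty":0,"tz":0,"roll":0}]'
python3 - <<'E'
from look import *
c,s=pickle.load(open("w2.pkl","rb"))
f=lambda x,y:onz(c,290+x/12-.5,60+y/12-.5,.1)
C=f(454,320);d=f(376,500)-f(383,175);a=np.degrees(np.arctan2(d[1],d[0]))
print("C",C,"edge",a,a-90,a+90,"len",np.linalg.norm(d))
A=onz(c,344,15,.0735);B=onz(c,309,152,.0735);d=A-B;print("catches",A,B,(A+B)/2,np.linalg.norm(d),np.degrees(np.arctan2(d[1],d[0])))
c,s,f=look("w3"); p=proj(c,[.441,-.232,.084]);print(p,s["position"])
E
```

```text
clock: 2.85
position: [0.4376, -0.2337, 0.208]
tcp_rot: [0.97, 0.244, 0.005, 0.005]
contact_force: [0.4, 0.9, 0.2]
finger_gap: 0.0851
C [0.50353687 0.03889298 0.1       ] edge -60.64364062586396 -150.64364062586395 29.35635937413604 len 0.018734983239065743
catches [0.4882767  0.09036433 0.0735    ] [ 0.51772432 -0.01434074  0.0735    ] [0.50300051 0.03801179 0.0735    ] 0.10876724676235139 105.7082937493733
[322.40756637 185.72366748] [ 0.43759401 -0.23366103  0.20800685]
```

View pics/w3.png

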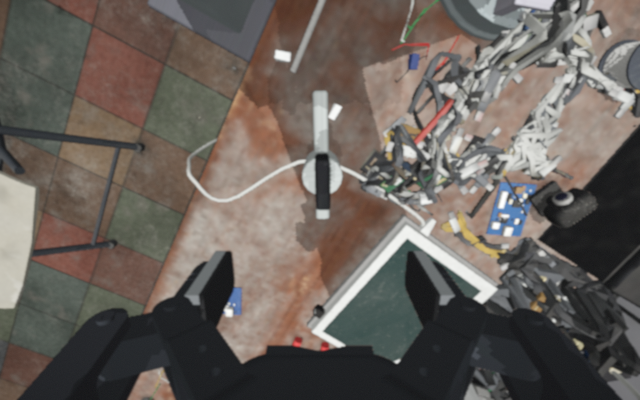

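Run:
```python
from look import *
c,s=pickle.load(open("w3.pkl","rb"))
im=cv2.imread("pics/w3.png");g=im.max(2)
x0,y0=295,80
cv2.imwrite("pics/w3c.png",cv2.resize(im[80:230,285:360],None,fx=4,fy=4,interpolation=cv2.INTER_CUBIC))
m=(g[140:225,300:345]<60).astype(np.uint8)
k=max(cv2.findContours(m,0,2)[0],key=cv2.contourArea)[:,0]+[300,140]
r=cv2.minAreaRect(k.astype(np.float32));print(r,k.min(0),k.max(0))
m2=[onz(c,u,v,.084) for u,v in k]; r=cv2.minAreaRect(np.array(m2,np.float32)[:,:2]*1000);print(r)
a=onz(c,320,91.5,.018);print("long tip top",a)
print("tool yaw",R.from_quat(s["tcp_rot"]).as_matrix()[:,0], s["position"])
```

```text
((322.5, 180.5), (53.0, 13.0), 90.0) [316 154] [329 207]
((438.9120788574219, -228.25726318359375), (12.31468391418457, 51.062843322753906), 28.916194915771484)
long tip top [ 0.39988097 -0.15920765  0.018     ]
tool yaw [0.88040295 0.47416974 0.00732837] [ 0.43759401 -0.23366103  0.20800685]
```

View pics/w3c.png

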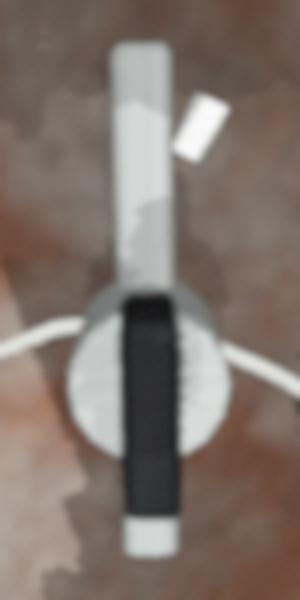

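Run:
```python
from look import *
c,s=pickle.load(open("w3.pkl","rb"))
o=onz
a=onz(c,322.5,160.7,.084);b=onz(c,322.5,208.8,.084);P=onz(c,322.5,184.7,.084)
print(a,b,np.linalg.norm(a-b),P)
t=onz(c,320,91,.018);d=t-P;print(np.linalg.norm(d[:2]),np.degrees(np.arctan2(d[1],d[0])))
t=onz(c,320,91,.018);u=onz(c,285+152/4,80+555/4,.018);d=t-u;print(np.linalg.norm(d[:2]),np.degrees(np.arctan2(d[1],d[0])), t-85/147*d)
h=onz(c,285+150/4,80+375/4,.05);print("hub",h)
```

```text
[ 0.42978257 -0.21117517  0.084     ] [ 0.45206384 -0.25218159  0.084     ] 0.04666885381563909 [ 0.44060153 -0.23108636  0.084     ]
0.08310795079689418 119.52534451741839
0.14553188008946608 119.7901343693201 [ 0.44145354 -0.2318016   0.018     ]
hub [ 0.44029634 -0.22926592  0.05      ]
```

```bash
python3 -m jog '[{"claw":60,"tx":3.5,"ty":2.5,"tz":-50,"roll":0.016},{"claw":60,"tx":0,"ty":0,"tz":-50,"roll":0},{"claw":60,"tx":0,"ty":0,"tz":0,"roll":0}]' 80;  python3 - <<'E'
from look import *
c,s,f=look("w4");print(s["position"],s["contact_force"],R.from_quat(s["tcp_rot"]).as_euler("zyx"))
E
```

```text
clock: 3.28
position: [0.4434, -0.2269, 0.1092]
tcp_rot: [0.967, 0.255, 0.007, 0.007]
contact_force: [0.3, 0.2, 1.3]
finger_gap: 0.0605
[ 0.44342891 -0.22691041  0.10923414] [0.34832961 0.23535237 1.27912646] [-0.51532882  0.01767949  3.13171255]
```

View pics/w4.png

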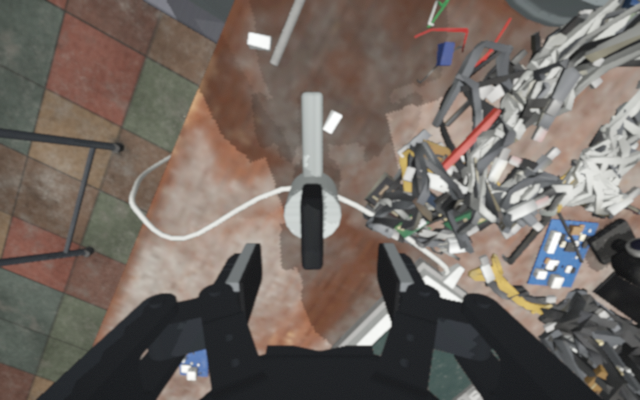

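Run:
```python
from look import *
c,s=pickle.load(open("w4.pkl","rb"))
im=cv2.imread("pics/w4.png");cv2.imwrite("pics/w4c.png",cv2.resize(im[80:280,270:350],None,fx=3,fy=3,interpolation=cv2.INTER_CUBIC))
g=im.max(2)
for r in (210,230,250,264): print(r,np.where(g[r,290:335]<60)[0][[0,-1]]+290)
print(np.where(g[150:290,312]<60)[0][[0,-1]]+150, np.where(g[150:290,308]<60)[0][[0,-1]]+150)
Rm=R.from_quat(s["tcp_rot"]).as_matrix();print(Rm)
for v in (200,225,250):print(onz(c,312,v,.084))
```

```text
210 [302 321]
230 [302 321]
250 [302 322]
264 [303 321]
[184 268] [184 268]
[[ 0.86999474  0.49274398  0.01767857]
 [ 0.49294892 -0.87000217 -0.0098784 ]
 [ 0.01051287  0.01730879 -0.99979492]]
[ 0.4297004  -0.21105101  0.084     ]
[ 0.43760353 -0.22525111  0.084     ]
[ 0.44599016 -0.24031994  0.084     ]
```

View pics/w4c.png

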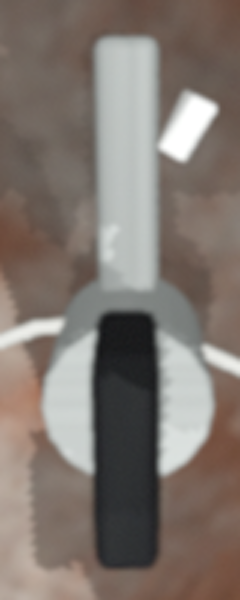

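```bash
python3 -m jog '[{"claw":60,"tx":-3,"ty":-3.5,"tz":-15,"roll":-0.01},{"claw":60,"tx":0,"ty":0,"tz":-35,"roll":0},{"claw":60,"tx":0,"ty":0,"tz":0,"roll":0}]' 80
```

```text
clock: 3.7
position: [0.4438, -0.2327, 0.0648]
tcp_rot: [0.968, 0.25, 0.011, 0.013]
contact_force: [-0.3, -0.1, 0.1]
finger_gap: 0.0596
```

```bash
cat > st.py <<'E'
from h import *; from rig import bot
s=bot.sense();Rm=R.from_quat(s["tcp_rot"]).as_matrix()
print("pos",s["position"].round(4),"yaw",np.degrees(np.arctan2(Rm[1,0],Rm[0,0])).round(2),"toolz tilt deg world xy",np.degrees(Rm[:2,2]).round(2),"tool x.z,y.z deg",np.degrees(Rm[2,:2]).round(2),"F",s["contact_force"].round(1),"M",s["moment"].round(2),"gap",s["finger_gap"].round(4),"q",s["joint_positions"].round(2),"t",s["clock"])
E
python3 st.py
```

```text
Traceback (most recent call last):
  File "st.py", line 3, in <module>
    print("pos",s["position"].round(4),"yaw",np.degrees(np.arctan2(Rm[1,0],Rm[0,0])).round(2),"toolz tilt deg world xy",np.degrees(Rm[:2,2]).round(2),"tool x.z,y.z deg",np.degrees(Rm[2,:2]).round(2),"F",s["contact_force"].round(1),"M",s["moment"].round(2),"gap",s["finger_gap"].round(4),"q",s["joint_positions"].round(2),"t",s["clock"])
                                                                                                                                                                                                                                                                      ^^^^^^^^^^^^^^^^^^^^^
AttributeError: 'float' object has no attribute 'round'
```

```bash
sed -i 's/s\["finger_gap"\].round(4)/round(s["finger_gap"],4)/' st.py; python3 st.py
```

```text
pos [ 0.4438 -0.2327  0.0648] yaw 28.99 toolz tilt deg world xy [ 1.6  -1.09] tool x.z,y.z deg [0.87 1.73] F [-0.3 -0.1  0.1] M [ 0.06 -0.03  0.03] gap 0.0596 q [-0.72  0.45  1.79  0.01  0.87 -1.23] t 3.7
```

```bash
python3 -m jog '[{"claw":60,"tx":0,"ty":0,"tz":40,"roll":0}]'; python3 st.py;python3 -m jog '[{"claw":60,"tx":0,"ty":0,"tz":0,"roll":0}]'; python3 st.py; python3 -m jog '[{"claw":60,"tx":0,"ty":0,"tz":40,"roll":0},{"claw":60,"tx":0,"ty":0,"tz":0,"roll":0}]'; python3 st.py
```

```text
clock: 3.82
position: [0.4432, -0.2323, 0.105]
tcp_rot: [0.968, 0.25, 0.01, 0.011]
contact_force: [0.6, 0.2, 0.3]
finger_gap: 0.0599
pos [ 0.4432 -0.2323  0.105 ] yaw 28.97 toolz tilt deg world xy [ 1.46 -0.97] tool x.z,y.z deg [0.81 1.55] F [0.6 0.2 0.3] M [-0.07 -0.03 -0.02] gap 0.0599 q [-0.72  0.39  1.76  0.01  0.97 -1.23] t 3.825
clock: 3.95
position: [0.4449, -0.2337, 0.1091]
tcp_rot: [0.968, 0.25, 0.012, 0.015]
contact_force: [-0.6, 0.2, 0.2]
finger_gap: 0.0596
pos [ 0.4449 -0.2337  0.1091] yaw 28.98 toolz tilt deg world xy [ 1.79 -1.25] tool x.z,y.z deg [0.96 1.96] F [-0.6  0.2  0.2] M [ 0.01 -0.01 -0.03] gap 0.0596 q [-0.72  0.38  1.75  0.01  0.97 -1.23] t 3.95
clock: 4.2
position: [0.4452, -0.234, 0.1521]
tcp_rot: [0.968, 0.25, 0.013, 0.016]
contact_force: [-0.9, 0.3, -0.4]
finger_gap: 0.0598
pos [ 0.4452 -0.234   0.1521] yaw 28.96 toolz tilt deg world xy [ 1.92 -1.37] tool x.z,y.z deg [1.02 2.13] F [-0.9  0.3 -0.4] M [ 0.05  0.01 -0.01] gap 0.0598 q [-0.72  0.32  1.71  0.    1.07 -1.23] t 4.2
```

```bash
python3 -m jog '[{"claw":60,"tx":0,"ty":0,"tz":0,"roll":0},{"claw":60,"tx":0,"ty":0,"tz":0,"roll":0},{"claw":60,"tx":0,"ty":0,"tz":0,"roll":0}]' >/dev/null; python3 st.py; python3 -m jog '[{"claw":60,"tx":-30,"ty":20,"tz":0,"roll":0},{"claw":60,"tx":0,"ty":0,"tz":0,"roll":0}]'>/dev/null; python3 st.py;  python3 -m jog '[{"claw":60,"tx":30,"ty":-20,"tz":0,"roll":0},{"claw":60,"tx":0,"ty":0,"tz":0,"roll":0}]'>/dev/null; python3 st.py
```

```text
pos [ 0.4446 -0.2336  0.151 ] yaw 28.95 toolz tilt deg world xy [ 1.82 -1.28] tool x.z,y.z deg [0.98 2.01] F [-0.5 -0.1  0.6] M [ 0.05  0.   -0.04] gap 0.0599 q [-0.72  0.32  1.71  0.    1.07 -1.23] t 4.575
pos [ 0.4136 -0.2129  0.1499] yaw 28.95 toolz tilt deg world xy [ 1.73 -1.2 ] tool x.z,y.z deg [0.93 1.89] F [0.1 0.1 1.3] M [-0.01  0.05 -0.05] gap 0.06 q [-0.73  0.25  1.81  0.01  1.04 -1.24] t 4.825
pos [ 0.4449 -0.2339  0.1498] yaw 28.92 toolz tilt deg world xy [ 1.76 -1.23] tool x.z,y.z deg [0.95 1.92] F [-0.2  0.7 -0.4] M [ 0.01  0.03 -0.04] gap 0.0598 q [-0.72  0.33  1.71  0.    1.07 -1.23] t 5.075
```

```bash
python3 -m jog '[{"claw":60,"tx":-2,"ty":1.5,"tz":-10,"roll":0},{"claw":60,"tx":-2,"ty":1.5,"tz":-10,"roll":0},{"claw":60,"tx":0,"ty":0,"tz":-10,"roll":0},{"claw":60,"tx":0,"ty":0,"tz":-10,"roll":0},{"claw":60,"tx":0,"ty":0,"tz":-10,"roll":0}]'>/dev/null; python3 st.py; python3 -m jog '[{"claw":60,"tx":0,"ty":0,"tz":-10,"roll":0}]'>/dev/null; python3 st.py;  python3 -m jog '[{"claw":60,"tx":0,"ty":0,"tz":0,"roll":0}]'>/dev/null; python3 st.py
```

```text
pos [ 0.4397 -0.2299  0.0959] yaw 28.93 toolz tilt deg world xy [ 1.69 -1.16] tool x.z,y.z deg [0.91 1.84] F [-0.3  0.2  0. ] M [-0.02  0.04 -0.01] gap 0.0601 q [-0.72  0.39  1.78  0.01  0.94 -1.23] t 5.7
pos [ 0.4396 -0.2299  0.0851] yaw 28.92 toolz tilt deg world xy [ 1.68 -1.16] tool x.z,y.z deg [0.91 1.83] F [ 1.4 -0.5 -0.5] M [0.   0.02 0.  ] gap 0.06 q [-0.72  0.41  1.79  0.01  0.91 -1.23] t 5.825
pos [ 0.4393 -0.2297  0.0843] yaw 28.92 toolz tilt deg world xy [ 1.62 -1.11] tool x.z,y.z deg [0.89 1.75] F [-0.1 -0.1 -0.3] M [ 0.05  0.02 -0.03] gap 0.0599 q [-0.72  0.41  1.79  0.01  0.91 -1.23] t 5.95
```

```bash
python3 -m jog '[{"claw":60,"tx":0,"ty":0,"tz":40,"roll":0},{"claw":60,"tx":0,"ty":0,"tz":25,"roll":0},{"claw":60,"tx":0,"ty":0,"tz":12,"roll":0},{"claw":60,"tx":0,"ty":0,"tz":5,"roll":0},{"claw":60,"tx":0,"ty":0,"tz":0,"roll":0}]'>/dev/null; python3 st.py; python3 -m jog '[{"claw":60,"tx":0,"ty":0,"tz":-10,"roll":0},{"claw":60,"tx":0,"ty":0,"tz":-20,"roll":0},{"claw":60,"tx":0,"ty":0,"tz":-30,"roll":0},{"claw":60,"tx":0,"ty":0,"tz":-10,"roll":0},{"claw":60,"tx":0,"ty":0,"tz":0,"roll":0}]'>/dev/null; python3 st.py
```

```text
pos [ 0.4391 -0.2295  0.1682] yaw 28.92 toolz tilt deg world xy [ 1.59 -1.07] tool x.z,y.z deg [0.87 1.71] F [ 0.7 -0.5  0.3] M [ 0.   -0.04  0.02] gap 0.0598 q [-0.72  0.29  1.7   0.    1.12 -1.23] t 6.575
pos [ 0.4377 -0.2284  0.0918] yaw 28.9 toolz tilt deg world xy [ 1.33 -0.85] tool x.z,y.z deg [0.75 1.39] F [0.1 0.6 0.1] M [0.04 0.01 0.01] gap 0.06 q [-0.72  0.39  1.78  0.01  0.93 -1.23] t 7.2
```

```bash
python3 -m jog '[{"claw":50,"tx":1.5,"ty":-1,"tz":-10,"roll":0},{"claw":50,"tx":1.5,"ty":-1,"tz":-12,"roll":0},{"claw":50,"tx":0,"ty":0,"tz":-9,"roll":0},{"claw":50,"tx":0,"ty":0,"tz":-4,"roll":0},{"claw":50,"tx":0,"ty":0,"tz":0,"roll":0}]'>/dev/null; python3 st.py
python3 - <<'E'
from look import *
look("w5")
E
```

```text
pos [ 0.4416 -0.231   0.0557] yaw 28.91 toolz tilt deg world xy [ 1.43 -0.94] tool x.z,y.z deg [0.8  1.52] F [ 1.  -0.7  0.2] M [-0.01  0.03 -0.03] gap 0.0498 q [-0.72  0.46  1.8   0.01  0.85 -1.23] t 7.825
```

View pics/w5.png

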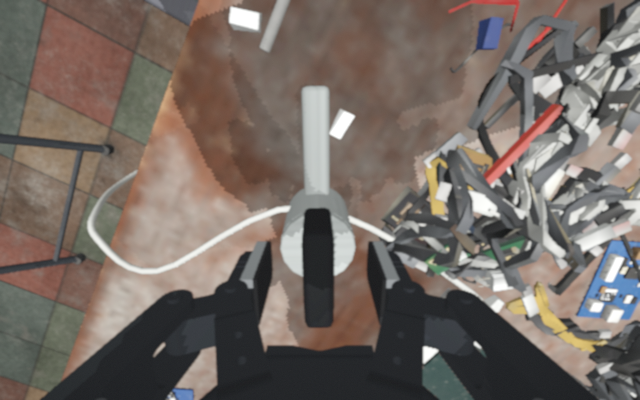

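```bash
python3 -m jog '[{"claw":25,"tx":0,"ty":0,"tz":0,"roll":0},{"claw":16,"tx":0,"ty":0,"tz":0,"roll":0},{"claw":5,"tx":0,"ty":0,"tz":0,"roll":0},{"claw":5,"tx":0,"ty":0,"tz":0,"roll":0}]' 80; python3 st.py
```

```text
clock: 8.38
position: [0.442, -0.2314, 0.0567]
tcp_rot: [0.968, 0.249, 0.011, 0.012]
contact_force: [0.8, 0.2, -1.2]
finger_gap: 0.0126
pos [ 0.442  -0.2314  0.0567] yaw 28.91 toolz tilt deg world xy [ 1.53 -1.02] tool x.z,y.z deg [0.84 1.63] F [ 0.8  0.2 -1.2] M [-0.03 -0.05 -0.01] gap 0.0126 q [-0.72  0.46  1.8   0.01  0.85 -1.23] t 8.375
```

```bash
python3 -m jog '[{"claw":5,"tx":0,"ty":0,"tz":8,"roll":0},{"claw":5,"tx":0,"ty":0,"tz":18,"roll":0},{"claw":5,"tx":0,"ty":0,"tz":25,"roll":0},{"claw":5,"tx":0,"ty":0,"tz":25,"roll":0},{"claw":5,"tx":0,"ty":0,"tz":22,"roll":0}]'>/dev/null; python3 st.py;  python3 -m jog '[{"claw":5,"tx":0,"ty":0,"tz":15,"roll":0},{"claw":5,"tx":0,"ty":0,"tz":10,"roll":0},{"claw":5,"tx":0,"ty":0,"tz":5,"roll":0},{"claw":5,"tx":0,"ty":0,"tz":2,"roll":0},{"claw":5,"tx":0,"ty":0,"tz":0,"roll":0}]'>/dev/null; python3 st.py
python3 - <<'E'
from look import *
look("w6")
d=bot.grab_frame("side")["frame"][:,:,::-1];cv2.imwrite("pics/s6.png",cv2.resize(d[130:290,230:400],None,fx=4,fy=4,interpolation=cv2.INTER_CUBIC)[:600])
E
```

```text
pos [ 0.4406 -0.2302  0.1574] yaw 28.91 toolz tilt deg world xy [ 1.31 -0.84] tool x.z,y.z deg [0.74 1.36] F [-0.3 -0.1 -2.6] M [-0.01 -0.05  0.02] gap 0.0127 q [-0.72  0.31  1.71  0.    1.1  -1.23] t 9.0
pos [ 0.4403 -0.23    0.192 ] yaw 28.91 toolz tilt deg world xy [ 1.35 -0.87] tool x.z,y.z deg [0.76 1.41] F [ 0.1  0.7 -2.5] M [ 0.01 -0.04  0.01] gap 0.013 q [-0.72  0.27  1.66  0.    1.18 -1.23] t 9.625
```

View pics/w6.png

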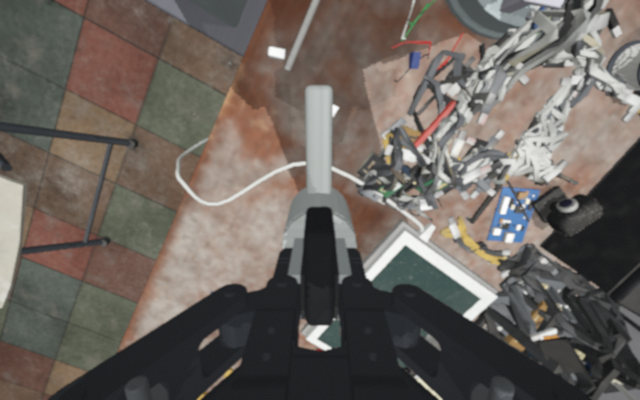

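View pics/s6.png

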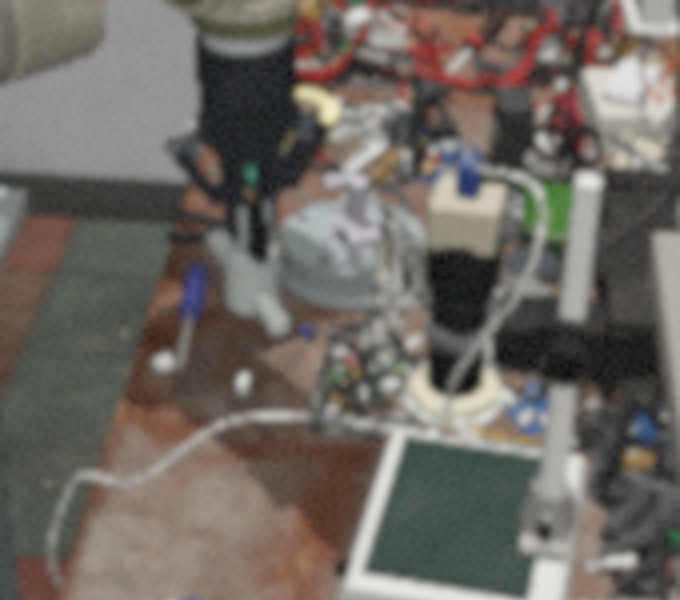

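```bash
python3 -m jog '[{"claw":5,"tx":3,"ty":12,"tz":0,"roll":0.1},{"claw":5,"tx":7,"ty":30,"tz":0,"roll":0.17},{"claw":5,"tx":9,"ty":38,"tz":0,"roll":0.18},{"claw":5,"tx":9,"ty":38,"tz":0,"roll":0.18},{"claw":5,"tx":9,"ty":38,"tz":0,"roll":0.18}]'>/dev/null; python3 st.py;  python3 -m jog '[{"claw":5,"tx":9,"ty":38,"tz":0,"roll":0.18},{"claw":5,"tx":8,"ty":35,"tz":0,"roll":0.18},{"claw":5,"tx":5,"ty":22,"tz":0,"roll":0.15},{"claw":5,"tx":2,"ty":8,"tz":0,"roll":0.08},{"claw":5,"tx":0,"ty":0,"tz":0,"roll":0.03}]'>/dev/null; python3 st.py
```

```text
pos [ 0.4771 -0.0713  0.19  ] yaw 76.48 toolz tilt deg world xy [1.38 0.42] tool x.z,y.z deg [0.73 1.24] F [ 0.4 -0.4 -0.9] M [-0.01  0.04  0.  ] gap 0.0129 q [-0.4   0.25  1.7   0.02  1.18 -1.74] t 10.35
pos [0.5011 0.0377 0.1883] yaw 113.5 toolz tilt deg world xy [0.67 1.18] tool x.z,y.z deg [0.82 1.09] F [-0.1 -0.2 -1.3] M [-0.05 -0.03 -0.03] gap 0.0132 q [-0.17  0.3   1.64  0.02  1.2  -2.16] t 10.975
```

```bash
python3 -m jog '[{"claw":5,"tx":2.5,"ty":0.8,"tz":-8,"roll":0.06},{"claw":5,"tx":1,"ty":0.5,"tz":-10,"roll":0.03},{"claw":5,"tx":0,"ty":0,"tz":-5,"roll":0.01},{"claw":5,"tx":0,"ty":0,"tz":0,"roll":0}]'>/dev/null; python3 st.py
python3 - <<'E'
from look import *
look("w7")
d=bot.grab_frame("side")["frame"][:,:,::-1];cv2.imwrite("pics/s7.png",cv2.resize(d[120:220,260:380],None,fx=5,fy=5,interpolation=cv2.INTER_CUBIC))
d=bot.grab_frame("top")["frame"][:,:,::-1];cv2.imwrite("pics/t7.png",cv2.resize(d[140:280,200:340],None,fx=4,fy=4,interpolation=cv2.INTER_CUBIC))
E
```

```text
pos [0.5043 0.0377 0.1636] yaw 119.17 toolz tilt deg world xy [0.48 1.24] tool x.z,y.z deg [0.85 1.02] F [ 0.3  0.2 -1.9] M [ 0.   -0.03 -0.02] gap 0.0128 q [-0.17  0.33  1.66  0.02  1.15 -2.26] t 11.475
```

View pics/w7.png

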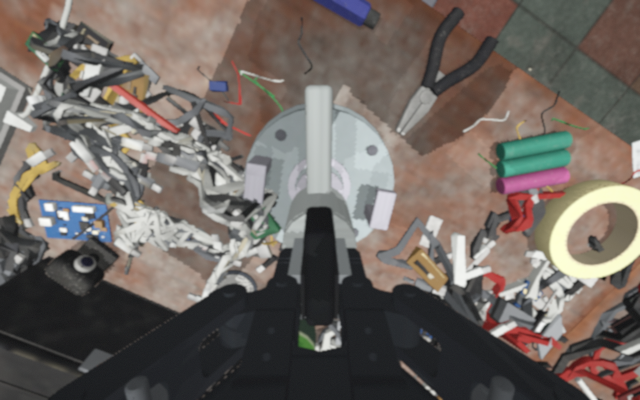

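View pics/s7.png

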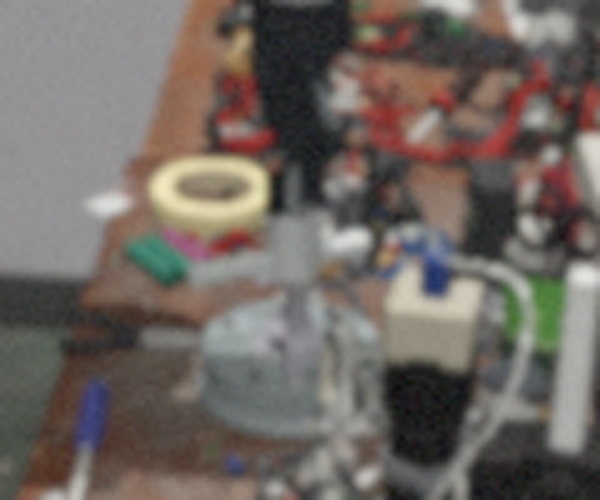

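View pics/t7.png

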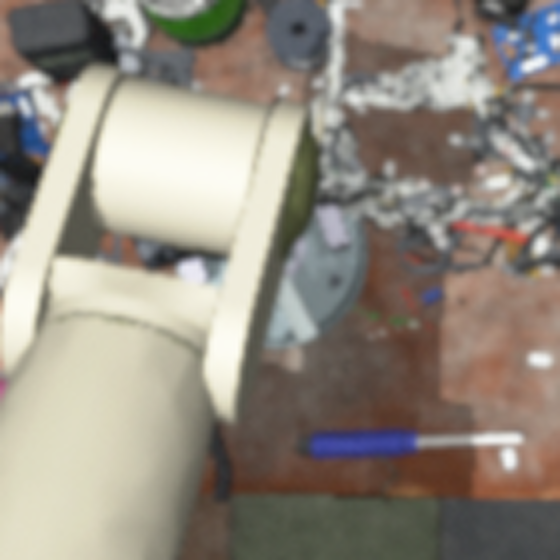

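```bash
python3 -m jog '[{"claw":5,"tx":0,"ty":0.5,"tz":-6,"roll":0.0},{"claw":5,"tx":0,"ty":0,"tz":-8,"roll":0},{"claw":5,"tx":0,"ty":0,"tz":-7,"roll":0},{"claw":5,"tx":0,"ty":0,"tz":-5,"roll":0}]'>/dev/null; python3 st.py
```

```text
pos [0.5046 0.0384 0.1369] yaw 119.17 toolz tilt deg world xy [0.59 1.23] tool x.z,y.z deg [0.79 1.12] F [ 1.   0.5 -2.2] M [0.02 0.03 0.02] gap 0.0124 q [-0.17  0.36  1.69  0.03  1.08 -2.26] t 12.125
```

```bash
python3 -m jog '[{"claw":5,"tx":0,"ty":0,"tz":-4,"roll":0.0},{"claw":5,"tx":0,"ty":0,"tz":-3,"roll":0}]'>/dev/null; python3 st.py; python3 -m jog '[{"claw":5,"tx":0,"ty":0,"tz":-3,"roll":0.0},{"claw":5,"tx":0,"ty":0,"tz":-3,"roll":0}]'>/dev/null; python3 st.py
```

```text
pos [0.5046 0.0384 0.1292] yaw 119.17 toolz tilt deg world xy [0.57 1.23] tool x.z,y.z deg [0.8 1.1] F [-0.4  0.8 -1.6] M [ 0.03  0.04 -0.01] gap 0.013 q [-0.17  0.37  1.7   0.03  1.06 -2.26] t 12.375
pos [0.5046 0.0384 0.1229] yaw 119.17 toolz tilt deg world xy [0.58 1.24] tool x.z,y.z deg [0.8  1.11] F [ 0.3  0.2 -1.2] M [0.09 0.03 0.03] gap 0.0132 q [-0.17  0.38  1.71  0.03  1.05 -2.26] t 12.625
```

```bash
python3 -m jog '[{"claw":5,"tx":0,"ty":0,"tz":-4,"roll":0.0},{"claw":5,"tx":0,"ty":0,"tz":-3,"roll":0}]'>/dev/null; python3 st.py; python3 -m jog '[{"claw":5,"tx":0,"ty":0,"tz":-3,"roll":0.0}]'>/dev/null; python3 st.py;  python3 -m jog '[{"claw":5,"tx":0,"ty":0,"tz":-2,"roll":0.0}]'>/dev/null; python3 st.py
```

```text
pos [0.5046 0.0385 0.1155] yaw 119.17 toolz tilt deg world xy [0.59 1.24] tool x.z,y.z deg [0.8  1.12] F [-0.1  1.1 -0.8] M [ 0.07  0.12 -0.02] gap 0.0127 q [-0.17  0.39  1.71  0.03  1.03 -2.26] t 12.875
pos [0.5047 0.0385 0.1127] yaw 119.18 toolz tilt deg world xy [0.61 1.25] tool x.z,y.z deg [0.79 1.14] F [-1.3  1.   6.1] M [0.17 0.53 0.01] gap 0.0129 q [-0.17  0.4   1.72  0.03  1.02 -2.26] t 13.0
pos [0.5048 0.0386 0.1111] yaw 119.18 toolz tilt deg world xy [0.62 1.24] tool x.z,y.z deg [0.78 1.15] F [-3.5  0.7  6.5] M [ 0.19  0.61 -0.  ] gap 0.0126 q [-0.17  0.4   1.72  0.03  1.02 -2.26] t 13.125
```

```bash
python3 -m jog '[{"claw":5,"tx":0,"ty":0,"tz":-4,"roll":0.0},{"claw":5,"tx":0,"ty":0,"tz":-3,"roll":0}]' 110 >/dev/null; python3 st.py; python3 -m jog '[{"claw":5,"tx":0,"ty":0,"tz":-3,"roll":0.0}]'>/dev/null; python3 st.py;  python3 -m jog '[{"claw":5,"tx":0,"ty":0,"tz":-1,"roll":0.0}]'>/dev/null; python3 st.py
```

```text
pos [0.5048 0.0386 0.1053] yaw 119.2 toolz tilt deg world xy [0.65 1.22] tool x.z,y.z deg [0.75 1.16] F [-4.4  0.4  8.8] M [ 0.18  0.9  -0.  ] gap 0.012 q [-0.17  0.41  1.72  0.03  1.   -2.26] t 13.375
pos [0.5048 0.0386 0.1031] yaw 119.22 toolz tilt deg world xy [0.67 1.21] tool x.z,y.z deg [0.73 1.17] F [-4.9  0.2 11. ] M [ 0.19  0.92 -0.01] gap 0.0119 q [-0.17  0.41  1.73  0.03  1.   -2.26] t 13.5
pos [0.5048 0.0386 0.1029] yaw 119.22 toolz tilt deg world xy [0.67 1.21] tool x.z,y.z deg [0.73 1.18] F [-5.2  1.3  9.9] M [0.18 0.96 0.03] gap 0.0123 q [-0.17  0.41  1.73  0.03  1.   -2.26] t 13.625
```

```bash
python3 -m jog '[{"claw":5,"tx":-1,"ty":0,"tz":-3,"roll":0.0}]'  >/dev/null; python3 st.py; python3 -m jog '[{"claw":5,"tx":-0.5,"ty":0,"tz":-2.5,"roll":0.0}]'>/dev/null; python3 st.py
```

```text
pos [0.5044 0.0385 0.101 ] yaw 119.23 toolz tilt deg world xy [0.8  1.19] tool x.z,y.z deg [0.65 1.28] F [-2.3  1.2 11.5] M [0.21 0.31 0.02] gap 0.0123 q [-0.17  0.41  1.73  0.03  0.99 -2.26] t 13.75
pos [0.5047 0.0386 0.1003] yaw 119.23 toolz tilt deg world xy [0.94 1.18] tool x.z,y.z deg [0.57 1.4 ] F [-6.4  2.5 25.8] M [0.46 1.51 0.02] gap 0.0121 q [-0.17  0.41  1.73  0.03  0.99 -2.26] t 13.875
```

```bash
python3 -m jog '[{"claw":5,"tx":-0.5,"ty":-0.2,"tz":-1,"roll":-0.06},{"claw":5,"tx":-0.2,"ty":-0.2,"tz":-1.2,"roll":-0.1},{"claw":5,"tx":-0.2,"ty":-0.2,"tz":-1.2,"roll":-0.12}]' >/dev/null; python3 st.py
```

```text
pos [0.5048 0.0382 0.1005] yaw 102.83 toolz tilt deg world xy [1.46 0.8 ] tool x.z,y.z deg [0.46 1.6 ] F [-4.6  1.5 11.5] M [0.29 1.02 0.27] gap 0.0122 q [-0.17  0.41  1.74  0.02  0.97 -1.97] t 14.25
```

```bash
python3 -m jog '[{"claw":5,"tx":-0.6,"ty":-0.2,"tz":-1.5,"roll":-0.12},{"claw":5,"tx":-0.5,"ty":-0.2,"tz":-1.2,"roll":-0.12},{"claw":5,"tx":-0.3,"ty":-0.2,"tz":-1.2,"roll":-0.12}]' >/dev/null; python3 st.py
```

```text
pos [0.5043 0.038  0.1005] yaw 81.64 toolz tilt deg world xy [1.87 0.15] tool x.z,y.z deg [0.42 1.83] F [-5.5  2.7 12.1] M [0.34 1.09 0.2 ] gap 0.0117 q [-0.16  0.4   1.75  0.01  0.96 -1.59] t 14.625
```

```bash
python3 -m jog '[{"claw":5,"tx":-0.6,"ty":-0.3,"tz":-1.5,"roll":-0.12},{"claw":5,"tx":-0.5,"ty":-0.3,"tz":-1.5,"roll":-0.12},{"claw":5,"tx":-0.3,"ty":-0.3,"tz":-1.5,"roll":-0.12}]' >/dev/null; python3 st.py
python3 - <<'E'
from look import *
look("w8")
E
```

```text
pos [0.5039 0.0378 0.1004] yaw 60.43 toolz tilt deg world xy [ 2.04 -0.56] tool x.z,y.z deg [0.52 2.05] F [-7.7  3.3 16.7] M [0.55 1.45 0.25] gap 0.0124 q [-0.16  0.4   1.75 -0.01  0.96 -1.21] t 15.0
```

View pics/w8.png

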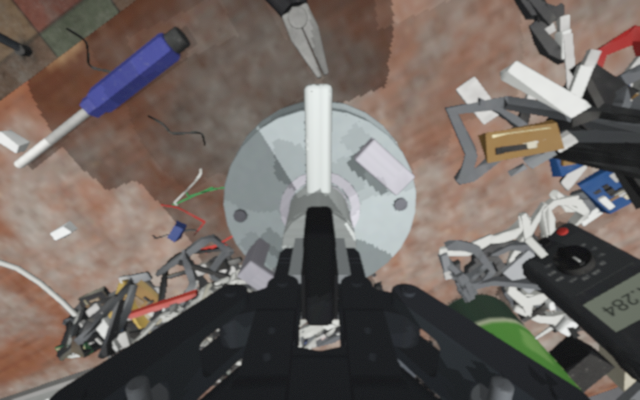

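```bash
python3 -m jog '[{"claw":5,"tx":-1.2,"ty":0.3,"tz":-1.5,"roll":-0.12},{"claw":5,"tx":-0.8,"ty":0.2,"tz":-1.5,"roll":-0.12}]' >/dev/null; python3 st.py; python3 -m jog '[{"claw":5,"tx":-1,"ty":0.2,"tz":-1.5,"roll":-0.12},{"claw":5,"tx":-0.8,"ty":0.2,"tz":-1.5,"roll":-0.12}]' >/dev/null; python3 st.py
```

```text
pos [0.5032 0.0382 0.1005] yaw 46.05 toolz tilt deg world xy [ 2.1  -1.13] tool x.z,y.z deg [0.64 2.3 ] F [-4.6  0.7 13.2] M [0.17 0.97 0.26] gap 0.0124 q [-0.15  0.4   1.75 -0.02  0.95 -0.94] t 15.3
pos [0.5029 0.0385 0.1005] yaw 31.91 toolz tilt deg world xy [ 2.03 -1.7 ] tool x.z,y.z deg [0.82 2.52] F [-3.3  1.3 13.2] M [0.26 0.97 0.2 ] gap 0.0126 q [-0.14  0.4   1.75 -0.03  0.95 -0.68] t 15.55
```

```bash
python3 -m jog '[{"claw":5,"tx":-0.7,"ty":0,"tz":-1.5,"roll":-0.12},{"claw":5,"tx":-0.5,"ty":0,"tz":-1.5,"roll":-0.08}]' >/dev/null; python3 st.py; python3 -m jog '[{"claw":5,"tx":-0.5,"ty":0,"tz":-1.5,"roll":-0.06}]' >/dev/null; python3 st.py; python3 -m jog '[{"claw":5,"tx":-0.5,"ty":0,"tz":-1.2,"roll":-0.05}]' >/dev/null; python3 st.py
```

```text
pos [0.5028 0.0386 0.1005] yaw 20.1 toolz tilt deg world xy [ 1.86 -2.13] tool x.z,y.z deg [1.01 2.63] F [-4.9  1.5 15.5] M [0.47 1.26 0.2 ] gap 0.0122 q [-0.14  0.4   1.75 -0.04  0.96 -0.47] t 15.8
pos [0.5033 0.0386 0.1006] yaw 16.65 toolz tilt deg world xy [ 1.91 -2.27] tool x.z,y.z deg [1.18 2.73] F [-0.7  2.3 11.5] M [0.71 0.58 1.39] gap 0.0121 q [-0.14  0.4   1.75 -0.04  0.96 -0.4 ] t 15.925
pos [0.5033 0.0386 0.1007] yaw 14.01 toolz tilt deg world xy [ 1.9  -2.47] tool x.z,y.z deg [1.25 2.86] F [-2.6  1.1  9.8] M [0.38 0.94 2.87] gap 0.0121 q [-0.14  0.4   1.75 -0.05  0.96 -0.35] t 16.05
```

```bash
python3 -m jog '[{"claw":5,"tx":-0.3,"ty":0,"tz":0,"roll":0.035}]' >/dev/null; python3 st.py; python3 -m jog '[{"claw":5,"tx":0,"ty":0,"tz":2,"roll":0}]' >/dev/null; python3 st.py; python3 -m jog '[{"claw":5,"tx":0,"ty":0,"tz":2,"roll":0}]' >/dev/null; python3 st.py
```

```text
pos [0.5031 0.0387 0.1008] yaw 16.33 toolz tilt deg world xy [ 2.01 -2.48] tool x.z,y.z deg [1.24 2.94] F [ 0.8  1.5 -2.2] M [0.61 0.18 1.57] gap 0.0124 q [-0.14  0.4   1.75 -0.05  0.95 -0.39] t 16.175
pos [0.5031 0.0388 0.1027] yaw 16.46 toolz tilt deg world xy [ 2.01 -2.5 ] tool x.z,y.z deg [1.22 2.96] F [ 1.4  0.7 -3.1] M [0.57 0.08 1.48] gap 0.0122 q [-0.14  0.4   1.75 -0.05  0.96 -0.4 ] t 16.3
pos [0.5031 0.0389 0.1046] yaw 16.5 toolz tilt deg world xy [ 1.99 -2.5 ] tool x.z,y.z deg [1.2  2.96] F [ 2.3  0.9 -2.7] M [0.48 0.08 1.45] gap 0.0122 q [-0.14  0.4   1.74 -0.05  0.96 -0.4 ] t 16.425
```

```bash
python3 -m jog '[{"claw":5,"tx":0,"ty":0,"tz":0.7,"roll":0.02}]' >/dev/null; python3 st.py; python3 -m jog '[{"claw":5,"tx":0,"ty":0,"tz":0,"roll":0}]' >/dev/null; python3 st.py
python3 - <<'E'
from look import *
look("w9")
d=bot.grab_frame("side")["frame"][:,:,::-1];cv2.imwrite("pics/s9.png",cv2.resize(d[120:220,260:380],None,fx=5,fy=5,interpolation=cv2.INTER_CUBIC))
E
```

```text
pos [0.5031 0.0388 0.1053] yaw 17.64 toolz tilt deg world xy [ 2.05 -2.46] tool x.z,y.z deg [1.21 2.96] F [ 0.8 -2.4 -3.5] M [0.39 0.09 0.5 ] gap 0.0121 q [-0.14  0.39  1.74 -0.05  0.96 -0.42] t 16.55
pos [0.5031 0.0388 0.1054] yaw 17.57 toolz tilt deg world xy [ 2.05 -2.43] tool x.z,y.z deg [1.22 2.93] F [ 0.6  0.6 -2.1] M [0.65 0.17 0.61] gap 0.0119 q [-0.14  0.39  1.74 -0.05  0.96 -0.42] t 16.675
```

View pics/w9.png

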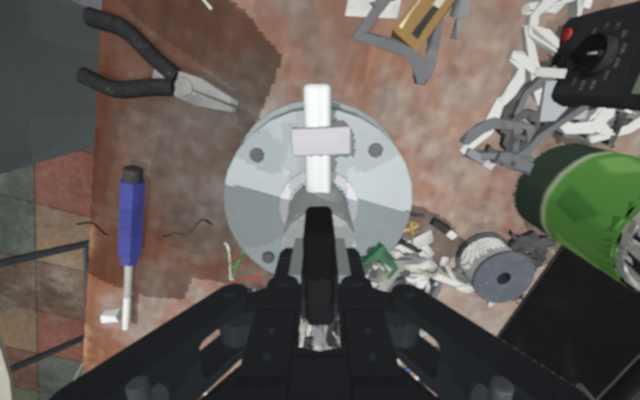

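View pics/s9.png

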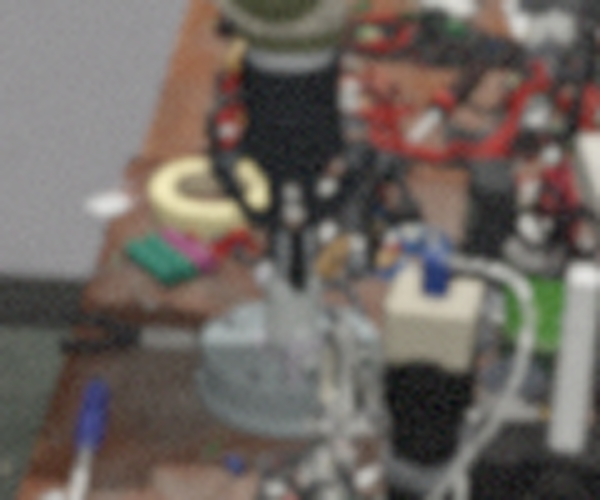

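```bash
python3 -m jog '[{"claw":5,"tx":0,"ty":0,"tz":1.5,"roll":0}]' >/dev/null; python3 st.py; python3 -m jog '[{"claw":5,"tx":0,"ty":0,"tz":-0.5,"roll":0}]' >/dev/null; python3 st.py
```

```text
pos [0.5031 0.0384 0.1059] yaw 17.54 toolz tilt deg world xy [ 2.02 -2.45] tool x.z,y.z deg [1.19 2.95] F [  8.5  -6.5 -21.8] M [ 0.33 -1.01  0.64] gap 0.0118 q [-0.14  0.39  1.74 -0.05  0.96 -0.42] t 16.9
pos [0.5032 0.0386 0.1055] yaw 17.48 toolz tilt deg world xy [ 2.02 -2.39] tool x.z,y.z deg [1.21 2.89] F [-0.6  5.7  7. ] M [1.44 0.55 0.63] gap 0.0123 q [-0.14  0.39  1.74 -0.04  0.96 -0.42] t 17.025
```

```bash
python3 -m jog '[{"claw":20,"tx":0,"ty":0,"tz":0,"roll":0},{"claw":45,"tx":0,"ty":0,"tz":0,"roll":0},{"claw":45,"tx":0,"ty":0,"tz":0,"roll":0}]' 40; python3 st.py; python3 -m jog '[{"claw":60,"tx":0,"ty":0,"tz":10,"roll":0},{"claw":60,"tx":0,"ty":0,"tz":25,"roll":0},{"claw":60,"tx":0,"ty":0,"tz":30,"roll":0},{"claw":60,"tx":0,"ty":0,"tz":20,"roll":0},{"claw":60,"tx":0,"ty":0,"tz":10,"roll":0}]'
python3 - <<'E'
from look import *
look("w10")
E
```

```text
clock: 17.4
position: [0.5036, 0.0382, 0.1063]
tcp_rot: [0.988, 0.151, 0.015, 0.024]
contact_force: [0.1, 0.3, 0.8]
finger_gap: 0.045
pos [0.5036 0.0382 0.1063] yaw 17.37 toolz tilt deg world xy [ 2.11 -2.45] tool x.z,y.z deg [1.29 2.97] F [0.1 0.3 0.8] M [ 0.03  0.02 -0.03] gap 0.045 q [-0.14  0.39  1.74 -0.05  0.96 -0.41] t 17.4
clock: 18.02
position: [0.5032, 0.0381, 0.2066]
tcp_rot: [0.988, 0.15, 0.015, 0.024]
contact_force: [-0.6, 1.2, 0.5]
finger_gap: 0.06
```

View pics/w10.png

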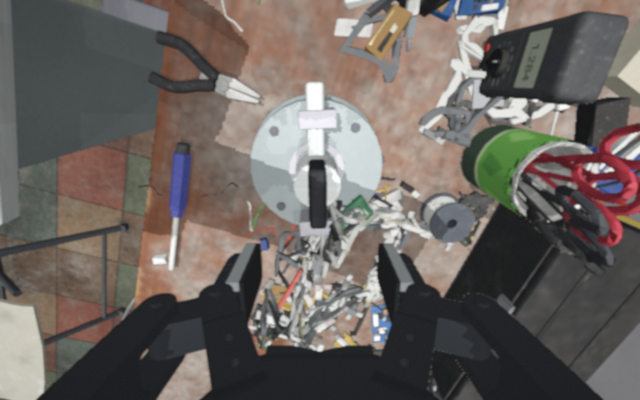

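```bash
python3 -m jog '[{"claw":60,"tx":9,"ty":-28,"tz":0,"roll":0},{"claw":60,"tx":9,"ty":-28,"tz":0,"roll":0},{"claw":60,"tx":0,"ty":0,"tz":0,"roll":0}]'
python3 - <<'E'
from look import *
c,s,f=look("w11")
p=proj(c,[.5034,.0385,.08]).astype(int);print(p)
u0,v0=p[0]-70,max(0,p[1]-75);print(u0,v0)
cv2.imwrite("pics/w11c.png",cv2.resize(f[v0:v0+150,u0:u0+140,::-1],None,fx=4,fy=4,interpolation=cv2.INTER_CUBIC))
t=cv2.cvtColor(bot.grab_frame("top")["frame"],cv2.COLOR_RGB2BGR);cv2.imwrite("pics/t11.png",t)
d=bot.grab_frame("side")["frame"][:,:,::-1];cv2.imwrite("pics/s11.png",cv2.resize(d[120:220,260:380],None,fx=5,fy=5,interpolation=cv2.INTER_CUBIC))
E
```

```text
clock: 18.45
position: [0.5215, -0.019, 0.2067]
tcp_rot: [0.988, 0.151, 0.016, 0.024]
contact_force: [0.2, 0.6, -0.2]
finger_gap: 0.0599
[315 112]
245 37
```

View pics/w11c.png

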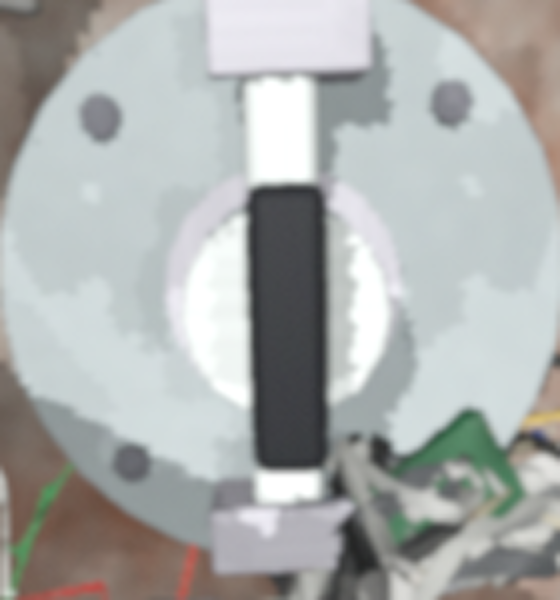

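View pics/t11.png

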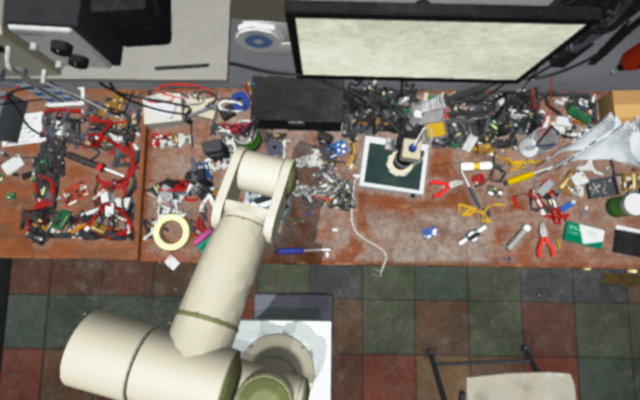

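View pics/s11.png

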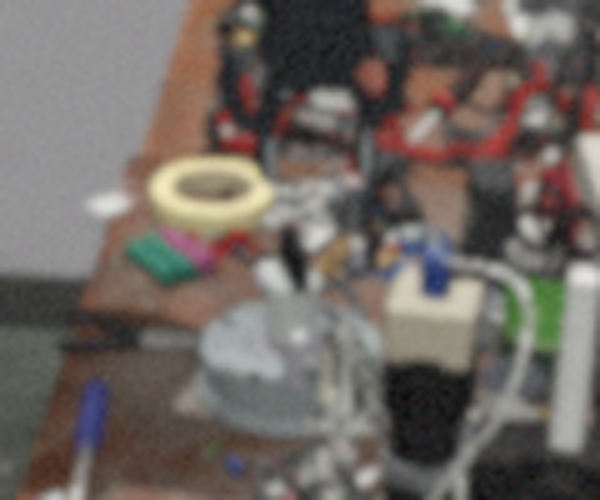

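```bash
python3 - <<'E'
from look import *
c,s=pickle.load(open("w11.pkl","rb"))
f=lambda x,y,z:onz(c,245+(x+.5)/4-.5,37+(y+.5)/4-.5,z)
an=lambda a,b:np.degrees(np.arctan2((a-b)[1],(a-b)[0]))
print("arm edges",an(f(246,80,.0675),f(257,498,.0675)),an(f(316,80,.0675),f(324,498,.0675)))
zt=.142-.0085
print("fin",an(f(249,195,zt),f(257,460,zt)),an(f(322,195,zt),f(327,460,zt)), (f(285,187,zt)+f(291,468,zt))/2, np.linalg.norm(f(285,187,zt)-f(291,468,zt)))
A=f(208,73,.0735);B=f(370,73,.0735);print("lip edge",an(B,A)+90,np.linalg.norm(A-B))
A=f(213,570,.0735);B=f(330,573,.0735);print("lip2 edge",an(B,A)+90,np.linalg.norm(A-B))
E
cp pics/w10.png /tmp/a.png; python3 -c "
import cv2;a=cv2.imread('pics/w10.png');cv2.imwrite('pics/w10c.png',cv2.resize(a[70:245,245:390],None,fx=4,fy=4,interpolation=cv2.INTER_CUBIC)[:600])"
```

```text
arm edges 108.15506770684787 108.90328525773772
fin 108.39094222395047 108.95195092369892 [0.50339919 0.03874767 0.1335    ] 0.04746440191075492
lip edge 107.49347480150266 0.033493384267085057
lip2 edge 105.42301851238624 0.027961855227139606
```

View pics/w10c.png

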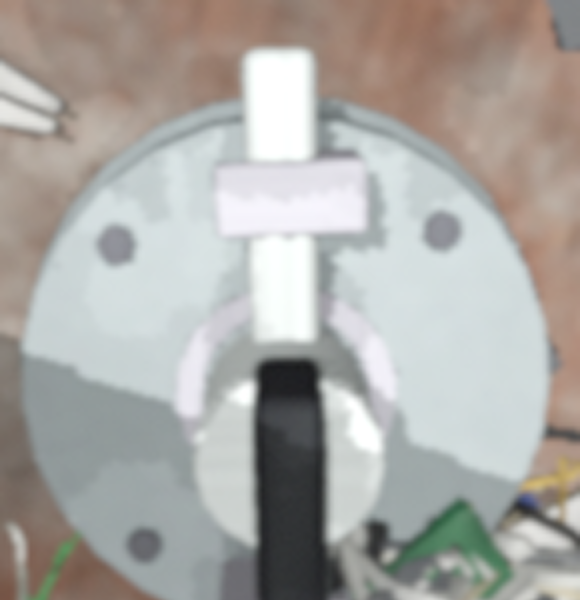

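```bash
python3 -m jog '[{"claw":60,"tx":0,"ty":-5,"tz":10,"roll":0},{"claw":60,"tx":0,"ty":-5,"tz":15,"roll":0},{"claw":60,"tx":0,"ty":0,"tz":8,"roll":0},{"claw":60,"tx":0,"ty":0,"tz":0,"roll":0}]'
python3 - <<'E'
from look import *
c,s,f=look("w12")
f=lambda p:proj(c,p)
print(bot.finish_job())
E
```

```text
clock: 19.1
position: [0.521, -0.0265, 0.2433]
tcp_rot: [0.988, 0.153, 0.016, 0.024]
contact_force: [0.4, 0.7, -0.4]
finger_gap: 0.0603
the job is handed in; nothing more can be done
None
```

View pics/w12.png

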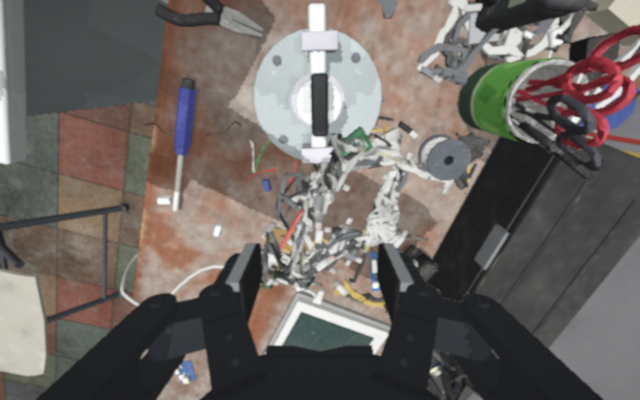

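The handle is on the spindle and locked under both catches. I handed the job in at about 19 s, with the gripper well clear.

**What I did:** I gripped the larger T-handle by its fin and turned it in the air to the flat I had measured, which faces about 209° in the world frame. It slid fully home with no search and met the spring at collar height. I then pushed it down about 13 mm to the bottom of the spring and turned it clockwise about 100°. The turning moment rose sharply at the stops, to 2.9 N m. I eased off, let it rise against the lips and let go.

**Last checks:**
- **Locked:** before I let go, a 1.5 mm pull up met about 22 N. After I let go, the last pictures show (319,95) upright with an arm under each lip, at (320,40) and (317,152).
- **Bystanders:** those visible in the last top and wrist pictures look unmoved. I compared them by eye only. The arm hides the pliers in the last top view; the wrist picture shows them.
- **Disagreed:** the arms measure about 108.5°, against 105.5 to 107.5° for the line of the catches, so 1 to 3° short of it. The stop was felt at that same angle, so I took this for clearance or measuring error and left it.
- **Tool tilt:** the tool ended tilted about 3° from small drifts in the moves, which did not hinder the fit.

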